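Nip a wood type block in a geared proof press

TASK

Lay the larger of the two wood type blocks flat and square in the outline on the press bed, slide the bed fully home under the platen, then crank the press down clockwise until the platen bears firmly on the type. You feel that as a rise in crank load: go on until the handle takes about 5 N more than it takes running free, and stop there, because forcing it further crushes the wooden face. Leave the press closed on the type like that, and leave the other things on the desk where they are.

Things in the scene. Friction and masses are not known exactly. Their poses are not given: they have to be found in the camera images.
- press: Grey bench proof press, fixed, 235 x 172 mm in plan. Origin on the table under the screw axis; x away from the robot along the bed rails, y left, z up. Two columns at y +-68 mm, 158 mm high. The crown beam (x +-21, z 129 to 149 mm) stands over the platen, gears on it (radius 28 mm about the screw, z to 170), crank above. Bring the type in from the front, clear of the crown.
- crank_axis (a point): Point on the vertical crank shaft (press x 0, y -45, z 242 mm). Clockwise from above lowers the platen 16 mm a turn; 0.4 to 1.4 turns to meet the type. Running free the handle takes about 8 N along its path, friction that also holds the press when let go. Then each 18 N on the type adds 1 N at the handle. At a standstill friction hides some N of the load, less after short slow steps.
- crank_grip (a point): Point on the axis of the upright wooden crank knob, 45 mm from the shaft, at the height to grip it (z 242 mm). Knob 25 mm thick, z 218 to 267 mm, nothing above it; crank arm below, its top at z 216 mm. The knob spins freely on its pin, so the gripper can keep its orientation while it leads the knob in a circle round the shaft.
- platen: Iron platen plate, 80 x 104 x 10 mm, on the screw; origin at its middle. Under it packing boards of unknown thickness and a steel facing: the underside that meets the type is 12.5 to 18.5 mm below the origin, and the pose does not tell how much. Packing yields 1 mm in 50 N: past touch, 0.1 rad of crank adds about 12 N. A firm nip is 50 to 130 N on the type, best 90; over 150 N crushes it.
- bed (a joint): Travel of the bed along press +x: about 0 when drawn out to the front for loading (starts at 0 to 12 mm), 90 mm when fully home against its stop under the platen. Slides with about 3 N and stays where it is left.
- bed_mark (a point): Middle of the thin black outline (67 mm along press x, 55 mm along y) on the flat top of the steel bed, 30 mm above the table. Bed out, it lies 90 mm in front of the screw axis; home, under it.
- bed_lip (a point): Middle of the front face of the bed's dark upright front lip, the place to push; 76 mm in front of bed_mark at z 38 mm. The lip is 70 mm wide, 8 mm thick, z 20 to 45 mm; the press base under it is 14 mm high.
- type_large: The larger wood type block: brown wood, 60 x 48 mm, 20 mm high plus a black relief of 3 mm on top (23 mm in all); origin at the middle of its underside, x along its 60 mm side, z up. About 50 g. It goes in the outline with its 60 mm side along press x, either way round, relief up.
- type_small: The smaller wood type block, 52 x 32 x 23 mm, same wood; origin at the middle of its underside. Not used; leave it.
- eraser: Eraser in a green sleeve, 22 x 50 x 12 mm, a bystander; origin at the middle of its underside.
- clip: Black spring clip, 32 x 50 x 12 mm, a bystander; origin at the middle of its underside.
There are look-alikes about, which are no part of the job. What is shaped like the type_large but pink or purple is not meant.

How it is judged:
On the way, in this order (a step that is already met when the one before it is completed fails the run):
1. the larger block lies released in the outline on the bed (horizontal distance between type_large and bed_mark below 0.012 m and z of type_large in the frame of bed_mark below 0.004 m and contact force between the fingers and type_large below 0.2 N), for 0.2 s.
2. the bed is fully home with the block on it (value of joint bed above 0.087 m and horizontal distance between type_large and bed_mark below 0.012 m), for 0.2 s.
At the end, for the whole second after the job is handed in: The bed is home within 3 mm of its stop, the larger block lies flat and at rest within 12 mm of the outline's middle and square to it within 0.2 rad, and the platen presses on it with 50 to 130 N, the crank let go (all of step 2 and angle between the x axis of type_large and the x axis of press, either way round below 0.2 rad and angle between type_large's own z axis and vertical below 0.06 rad and contact force between platen and type_large between 50 and 130 N and linear speed of type_large below 0.01 m/s); the robot touches nothing.
It fails at once if the type is crushed: platen force over 150 N (contact force between platen and type_large above 150 N).
It fails at once if the other type block, the eraser or the clip is shifted more than 30 mm (distance of any of type_small, eraser, clip from where it was at the start of the episode above 0.03 m).
It also fails if it takes over 72 s, if anything falls off the work surface, if the arm or the gripper's body presses on something with over 40 N, if the wrist force passes 120 N, or if a joint passes its speed limit or range.

ROBOT

A 6-joint arm with a two-finger parallel gripper is mounted at the origin on the work surface; the furniture and walls round the work are solid. World frame = base frame: x ahead of the robot, y to its left, z up, the work surface at z = 0. Lengths are in m, angles in rad, forces in N, time in s.
With the tool pointing down it reaches from about 0.35 to 0.975 m from the base axis. Payload 4.9 kg.
Tool frame: the origin (TCP) lies on the centre line of the jaws, within the pads' length; the fingertips stand manip.tip_reach ahead of it and the grasp point (between the pads) is the TCP (manip.tip_reach is the distance from the TCP to the fingertips, in m); z points along the fingers, y is the line along which they close (so a half turn about z gives the same grasp; the last joint's range is limited). The gripper opens to 85 mm and grips with 20 to 120 N. Pads are 22 mm wide; open, the fingers measure 114 mm over their backs; the gripper's body (76 mm by 85 mm) begins 54 mm behind the grasp point. The pads swing forward as they close: fully open they stand 13 mm farther back than shut.
Start: joints at [-1.468, 0.053, 1.613, -0, 1.476, -0.119], TCP at [0.137, -0.61, 0.25] pointing down, gripper open.
Joint ranges: [-3.01, 3.01], [-1.01, 2.22], [0.06, 2.58], [-1.02, 4.17], [0.09, 2.62], [-3.14, 3.14]. Speed limits (rad/s): [2.57, 2.57, 3.14, 3.14, 3.14, 3.14].

INTERFACE

Orientations are given as a unit quaternion [w, x, y, z].
In Python, from plant import manip gives the robot as it stands. The module is installed in compiled form; this text tells all that it offers.
- The arm moves only by the tool move_arm, never from a script. Its argument "rows" is a list of rows, each a list of 7 numbers: the shift along the tool's x, y, z in cm, then the turn, a rotation vector about the tool's x, y, z in degrees, then the opening, from -1 (shut) to 1 (fully open). In form: [[tx, ty, tz, ax, ay, az, jaw], ...]. A call has 1 to 20 rows; each row shifts and turns the commanded pose from where the row before left it, along the tool's axes as they then stand; what a row does not reach is not made up. A row lasts 1/12 s, in which the tool goes at most 41.7 mm and 7.16 degrees, less where a joint would pass 70% of its speed; a pose out of reach is approached as far as the arm can. A call is refused whole if a number of a shift passes 4.17 or a number of a turn 7.16, either way. A call with a gripper value outside its range is refused whole. The fingers move at their own pace and stop on an object; the grip force is fixed at half the most. Time passes only in rows, so rows that do not move let the fingers close. It gives the time, the measured TCP pose, the force, the opening and the grip force at its end, in the units of the state.
- manip.state(): the state, without advancing time (a new reading comes with each control period).
- manip.grab_frame(name): name is "scene" or "top" or "wrist"; returns a dict with "img" (400x640x3 uint8, blue, green, red), "mtx" (3x3 intrinsics, pixels), "R" (3x3) and "t" (3): a world point X has camera coordinates R X + t. Camera axes: x right, y down, z forward; pixel columns grow to the right and rows downward; lengths in m; the calibration is good to about 2 mm. The wrist camera is an equidistant fisheye: a pixel r from the principal point sees the ray r / f radians off the axis. A picture is of the moment at which its call begins. There is no depth.
- manip.job_done(): hands the job in; it is judged then, once.
The state is a dict: "time": time; "joint_pos": joint angles; "joint_vel": joint speeds; "joint_efforts": joint torques, N m; "tool_pos": TCP position; "tool_rot": TCP orientation; "contact_force": force on the tool from outside, world axes, zero at the start; "ft_torque": the same for the moment, N m; "gripper_width": opening from 0.0 (shut) to 1.0 (fully open); "grasp_force": force on a finger pad.
Only numpy, scipy, OpenCV 4.12 (cv2) and the standard library are available. Lean on these libraries where they do the work, as an engineer would, in place of code of your own. Each camera call takes 0.05 s, during which the arm holds its last target. There are 200 camera calls.

## Working session

There is one attempt and no reset: what is moved stays moved. The work goes in short steps, Python scripts to look and compute and a tool call to move; the robot and the scene stay as the last step left them, time stands still between calls to the robot, and variables do not carry over. Pictures are saved under pics/ and viewed, at most 10 in all, crops included, and the job is handed in when it is done.

Besides the shell and the picture viewer there is one more tool, called after "Request:" by a JSON object that holds its "method" and its "body". move_arm: Moves the arm, as the interface text tells. Its arguments: {"type":"object","properties":{"rows":{"type":"array","items":{"type":"array","items":{"type":"number"}}}},"required":["rows"]}

```bash
mkdir -p pics
python3 - <<'E'
from plant import manip
import cv2, numpy as np, pickle
d={}
for n in ("scene","top"):
    f=manip.grab_frame(n); d[n]=f; cv2.imwrite(f"pics/{n}0.png",f["img"]); print(n,f["mtx"].round(1).tolist(),f["R"].round(3).tolist(),f["t"].round(3).tolist())
pickle.dump(d,open("f0.pkl","wb"))
print(manip.tip_reach, manip.state())
E
```

```text
scene [[466.9, 0.0, 317.2], [0.0, 466.9, 197.0], [0.0, 0.0, 1.0]] [[-0.873, -0.488, -0.007], [-0.314, 0.571, -0.758], [0.375, -0.66, -0.652]] [0.412, 0.385, 1.033]
top [[480.2, 0.0, 314.4], [0.0, 480.2, 202.2], [0.0, 0.0, 1.0]] [[0.021, -1.0, -0.02], [-0.988, -0.018, -0.154], [0.153, 0.023, -0.988]] [-0.13, 0.541, 1.155]
0.019 {'time': 0.1, 'joint_pos': array([-1.46799114e+00,  5.33022024e-02,  1.61413425e+00,  7.43213697e-07,
        1.47596412e+00, -1.18999452e-01]), 'joint_vel': array([ 0.00146474, -0.00245196, -0.00355041, -0.00013731,  0.00195218,
       -0.00072382]), 'joint_efforts': array([-3.40662182e-04, -3.94900775e+01, -3.71365070e+01, -1.38782966e-04,
        3.89389606e-03,  2.02199874e-05]), 'tool_pos': array([ 0.13744225, -0.6091779 ,  0.24919227]), 'tool_rot': array([-9.03927107e-04,  9.93856236e-01,  1.10675039e-01,  7.68929729e-06]), 'contact_force': array([ 0.78574692, -0.53161737, -0.22148111]), 'ft_torque': array([ 0.01087796, -0.00582418, -0.01935435]), 'grasp_force': 0.0, 'gripper_width': 1.001830875772938}
```

View pics/scene0.png

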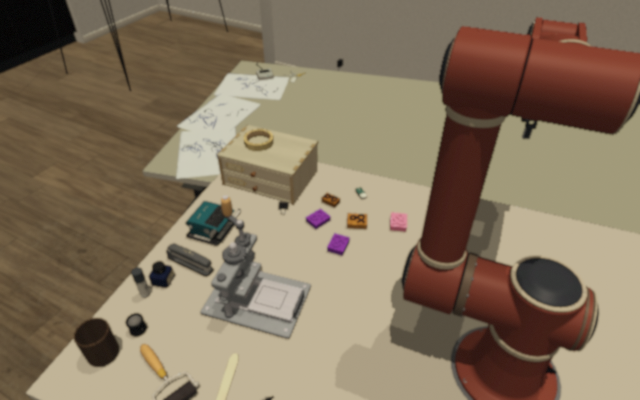

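View pics/top0.png

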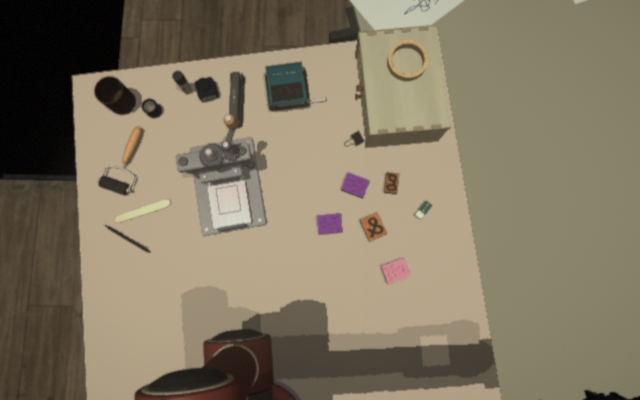

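Candidates for the large block in the top view:
- Brown (373,226), the large one.
- Brown (391,183), the small one.
- Purple (355,185) and (330,223), and pink (396,270), which are look-alikes.

I choose (373,226). The press is at (228,190), with its outline at (229,200) and the knob at (230,120).

```bash
cat > h.py <<'E'
import numpy as np, cv2, pickle
def ray(f,uv):
    d=np.linalg.inv(f["mtx"])@np.array([uv[0],uv[1],1.]); return -f["R"].T@f["t"], f["R"].T@d
def onz(f,uv,z):
    c,d=ray(f,uv); return c+d*(z-c[2])/d[2]
def cross(f1,u1,f2,u2):
    c1,d1=ray(f1,u1);c2,d2=ray(f2,u2); s=np.linalg.lstsq(np.c_[d1,-d2],c2-c1,rcond=None)[0]
    p,q=c1+d1*s[0],c2+d2*s[1]; return (p+q)/2,np.linalg.norm(p-q)
def proj(f,X):
    p=f["mtx"]@(f["R"]@np.array(X)+f["t"]); return p[:2]/p[2]
def rect(f,cnt,z):
    P=np.array([onz(f,p,z)[:2] for p in cnt.reshape(-1,2)],np.float32); (c,s,a)=cv2.minAreaRect(P*1000)
    return np.round(c,1),np.round(s,1),round(a,1)
E
python3 - <<'E'
from h import *
d=pickle.load(open("f0.pkl","rb"))
for n in d:
    f=d[n]; hsv=cv2.cvtColor(f["img"],cv2.COLOR_BGR2HSV)
    m=cv2.inRange(hsv,(5,110,50),(18,255,255))
    m=cv2.morphologyEx(m,cv2.MORPH_CLOSE,np.ones((5,5)))
    for c in cv2.findContours(m,0,1)[0]:
        a=cv2.contourArea(c)
        if 40<a<1500:
            u=cv2.moments(c); u=(u["m10"]/u["m00"],u["m01"]/u["m00"])
            print(n,np.round(u,1),a,rect(f,c,.021), onz(f,u,.242).round(3))
f=d["top"]["img"]
a=cv2.resize(f[165:265,320:440],None,fx=4,fy=4,interpolation=3); b=cv2.resize(f[100:240,170:275],None,fx=4,fy=4,interpolation=3)[:560]
c=np.zeros((560,a.shape[1]+b.shape[1]>0 and 900,3),np.uint8); 
c=np.zeros((600,800,3),np.uint8); a=cv2.resize(a,None,fx=.79,fy=.79); c[:a.shape[0],:a.shape[1]]=a; c[:560,380:800]=b
cv2.imwrite("pics/crop1.png",c)
E
```

```text
scene [150.4 357.2] 267.5 (array([696.7, 362.3]), array([22.9, 82.6]), 72.5) [0.555 0.433 0.242]
scene [ 96.4 339.7] 56.0 (array([843.8, 389.3]), array([69.1, 34.7]), 70.7) [0.664 0.454 0.242]
scene [ 54.6 329.4] 82.5 (array([943. , 420.6]), array([23.1, 45.8]), 74.1) [0.747 0.476 0.242]
scene [ 34.4 316.9] 297.0 (array([1012.5,  413.7]), array([77. , 83.4]), 87.6) [0.802 0.476 0.242]
scene [  4.  289.6] 161.5 (array([1150.9,  405.1]), array([ 25.4, 117.9]), 56.6) [0.911 0.464 0.242]
scene [356.8 220.7] 250.5 (array([ 484.9, -258. ]), array([56. , 62.5]), 24.7) [ 0.393 -0.043  0.242]
scene [226.1 207.5] 127.5 (array([ 856.9, -118.8]), array([29.4, 77.8]), 43.4) [0.678 0.063 0.242]
scene [330.2 199.8] 124.5 (array([ 597.4, -303.1]), array([40.7, 54. ]), 85.0) [ 0.479 -0.077  0.242]
scene [ 81.  194.4] 43.5 (array([1295.6,   55.8]), array([23.8, 89.6]), 84.6) [1.015 0.195 0.242]
scene [ 65.  172.7] 80.5 (array([1426.7,    1.6]), array([ 44.9, 154.7]), 63.2) [1.122 0.156 0.242]
scene [257.8 133.8] 46.0 (array([1005. , -500.7]), array([73.8, 39.8]), 39.0) [ 0.793 -0.23   0.242]
scene [16
[... 483 characters left out ...]
 0.133 -0.066  0.242]
top [198.3 394.7] 664.5 (array([ 80.2, 181.1]), array([ 31.9, 240.8]), 1.5) [0.127 0.094 0.242]
top [210.9 350. ] 207.0 (array([184.7, 123.6]), array([40.1, 73.4]), 44.6) [0.212 0.074 0.242]
top [260.4 352.1] 489.5 (array([162.4,  24.7]), array([88.6, 95.2]), 9.0) [ 0.21  -0.024  0.242]
top [373.  226.4] 405.5 (array([ 487.5, -267. ]), array([58.4, 47.6]), 24.8) [ 0.464 -0.245  0.242]
top [391.2 182.5] 204.0 (array([ 600.3, -313. ]), array([30.7, 49.8]), 83.5) [ 0.556 -0.283  0.242]
top [131.6 143.8] 270.5 (array([689.3, 360.3]), array([ 24.7, 100.4]), 71.3) [0.63  0.266 0.242]
top [230.9 122.6] 52.0 (array([753.1, 102.7]), array([24.7, 24.5]), 38.0) [0.68  0.057 0.242]
```

View pics/crop1.png

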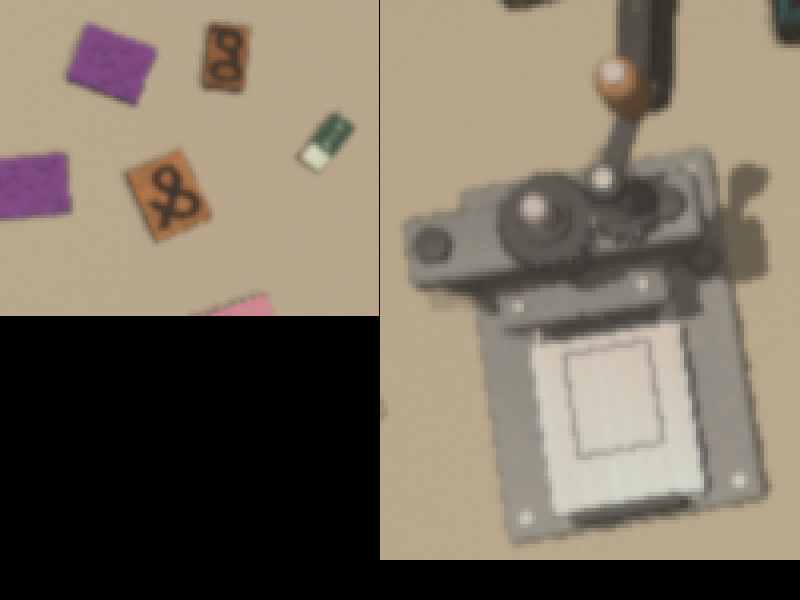

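Crop: the brown "&" block at (373,226) is the larger one. The small brown block and the eraser are to its right. The bed outline corners and the crank knob (pointing away from the robot) are both visible. Now I'll get their positions.

Run:
```python
from h import *
d=pickle.load(open("f0.pkl","rb")); t,s=d["top"],d["scene"]
C=np.array([onz(t,p,.030)[:2] for p in [(215.75,188.25),(237.75,185),(240.75,210.5),(219.25,214.5)]])
print(C.round(4),C.mean(0)); v=C[0]+C[1]-C[2]-C[3]; w=C[0]+C[3]-C[1]-C[2]
print("len",np.linalg.norm(v)/2,np.linalg.norm(w)/2,"yaw",np.degrees(np.arctan2(v[1],v[0])),np.degrees(np.arctan2(-w[0],w[1])))
print("knob",cross(t,(230.9,122.6),s,(226.1,207.5)))
P=[onz(t,(170+(u-380)/4,100+q/4),.014)[:2] for u,q in [(513,542),(765,497)]]
print("base front",np.round(P,4))
hs=cv2.cvtColor(s["img"],cv2.COLOR_BGR2HSV)
# shaft estimate from mark along press axis for bed travel 0..12
for yaw in (np.arctan2(v[1],v[0]),):
  for b in (0,.012):
    R=np.array([[np.cos(yaw),-np.sin(yaw)],[np.sin(yaw),np.cos(yaw)]])
    scr=C.mean(0)+R@[.09-b,0]; print("screw",scr,"shaft",scr+R@[0,-.045])
for z in (.216,.23,.25,.264): print(z,"shaft",onz(t,(225.5,144.5),z)[:2], "knob",onz(t,(230.9,122.6),z)[:2],"screwtop",onz(t,(170+153/4,100+208/4),.19)[:2])
```

```text
[[0.5759 0.1314]
 [0.5852 0.0758]
 [0.5202 0.0653]
 [0.509  0.119 ]] [0.54757364 0.09788793]
len 0.0669238712090377 0.0555880787636668 yaw 9.863140280180225 10.610508229858764
knob (array([0.68249687, 0.05849858, 0.23595017]), np.float64(0.001396883303084446))
base front [[0.4568 0.1605]
 [0.4884 0.0018]]
screw [0.63624342 0.11330451] shaft [0.64395171 0.06896962]
screw [0.62442078 0.11124897] shaft [0.63212907 0.06691408]
0.216 shaft [0.63887029 0.07172199] knob [0.68834327 0.06233647] screwtop [0.62832848 0.1149969 ]
0.23 shaft [0.63498368 0.06866928] knob [0.68376789 0.05941443] screwtop [0.62832848 0.1149969 ]
0.25 shaft [0.62943138 0.06430827] knob [0.67723164 0.05524008] screwtop [0.62832848 0.1149969 ]
0.264 shaft [0.62554476 0.06125557] knob [0.67265626 0.05231804] screwtop [0.62832848 0.1149969 ]
```

Request:
{"method": "move_arm", "body": {"rows": [[3.3,-1.19,0.7,0,0,-6.05,1],[3.4,-0.83,0.7,0,0,-6.05,1],[3.3,-1.19,0.7,0,0,0,1],[3.3,-1.19,0.7,0,0,0,1],[3.3,-1.19,0.7,0,0,0,1],[3.3,-1.19,0.7,0,0,0,1],[3.3,-1.19,0.7,0,0,0,1],[3.3,-1.19,0.7,0,0,0,1],[3.3,-1.19,0.7,0,0,0,1],[3.3,-1.19,0.7,0,0,0,1],[3.3,-1.19,0.7,0,0,0,1],[3.3,-1.19,0.7,0,0,0,1],[3.3,-1.19,0.7,0,0,0,1],[3.3,-1.19,0.7,0,0,0,1],[0,0,0,0,0,0,1],[0,0,0,0,0,0,1]]}}

```text
time: 1.43
tool_pos: [0.4964, -0.2745, 0.1511]
tool_rot: [-0.001, 0.976, 0.216, -0.001]
contact_force: [-0.8, -0.4, 0.6]
gripper_width: 1.0
grasp_force: 0.0
```

```bash
cat >> h.py <<'E'
from plant import manip
from scipy.spatial.transform import Rotation as Ro
def yawdeg():
    q=manip.state()["tool_rot"]; M=Ro.from_quat(np.r_[q[1:],q[0]]).as_matrix(); return M,np.degrees(np.arctan2(M[1,0],M[0,0]))
def to(p):
    M,y=yawdeg(); x=manip.state()["tool_pos"]; print("yaw",round(y,2),"pos",x.round(4),"shift cm",(M.T@(np.array(p)-x)*100).round(2))
def wray(f,uv):
    k=f["mtx"]; a=(np.array(uv)-k[:2,2])/k[0,0]; r=np.linalg.norm(a); d=np.r_[a/r*np.sin(r),np.cos(r)] if r>1e-9 else np.array([0,0,1.])
    return -f["R"].T@f["t"], f["R"].T@d
E
python3 - <<'E'
from h import *
to([.4862,-.2635,.02])
f=manip.grab_frame("wrist"); cv2.imwrite("pics/w1.png",f["img"]); pickle.dump(f,open("w1.pkl","wb"))
m=cv2.morphologyEx(cv2.inRange(cv2.cvtColor(f["img"],cv2.COLOR_BGR2HSV),(5,110,50),(18,255,255)),3,np.ones((7,7)))
for c in cv2.findContours(m,0,1)[0]:
    if cv2.contourArea(c)>300:
        P=[]
        for u in c.reshape(-1,2):
            o,d=wray(f,u); P.append((o+d*(.02-o[2])/d[2])[:2]*1000)
        print(cv2.minAreaRect(np.array(P,np.float32)),c.reshape(-1,2).mean(0))
E
```

```text
yaw 25.0 pos [ 0.4964 -0.2745  0.1511] shift cm [-0.44 -1.4  13.11]
((73.40382385253906, 43.88302993774414), (56.66014099121094, 173.24346923828125), 45.96864700317383) [ 38.77777778 341.67521368]
((489.0136413574219, -268.084228515625), (62.675376892089844, 47.91376495361328), 24.995161056518555) [304.07053942 199.593361  ]
((600.122314453125, -313.28857421875), (34.4671630859375, 52.68423080444336), 83.43099212646484) [408.48125 106.5375 ]
```

View pics/w1.png

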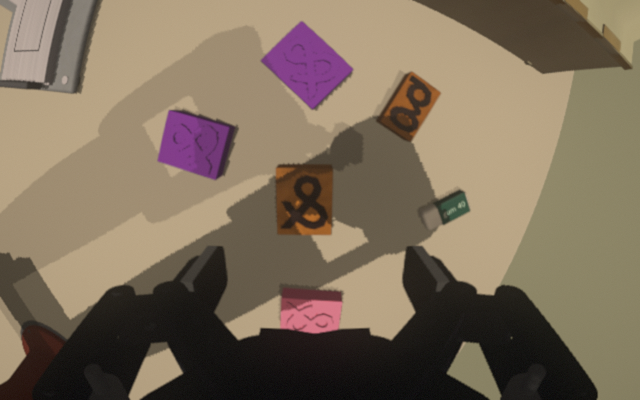

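The "&" block is at (305,200), between the fingers and square to the tool. Wrist and top estimates agree at (0.488,-0.267). Going down on it.

Request:
{"method": "move_arm", "body": {"rows": [[-0.53,-1.08,2,0,0,0,1],[0,0,2.5,0,0,0,1],[0,0,2.5,0,0,0,1],[0,0,2.5,0,0,0,1],[0,0,2.0,0,0,0,1],[0,0,1.0,0,0,0,1],[0,0,0.5,0,0,0,1],[0,0,0,0,0,0,1],[0,0,0,0,0,0,-1],[0,0,0,0,0,0,-1],[0,0,0,0,0,0,-1],[0,0,0,0,0,0,-1],[0,0,0,0,0,0,-1],[0,0,0,0,0,0,-1],[0,0,0,0,0,0,-1],[0,0,0,0,0,0,-1],[0,0,0,0,0,0,-1],[0,0,0,0,0,0,-1]]}}

```text
time: 2.98
tool_pos: [0.4881, -0.2696, 0.0242]
tool_rot: [0.001, 0.977, 0.215, 0.001]
contact_force: [0.4, -0.6, 6.7]
gripper_width: 0.543
grasp_force: 64.2
```

Request:
{"method": "move_arm", "body": {"rows": [[0,0,-1,0,0,0,-1],[0,0,-2.5,0,0,0,-1],[0,0,-2.5,0,0,4.8,-1],[0,0,-2.5,0,0,4.8,-1],[0,0,-1.5,0,0,5.0,-1],[0.4,-2,0,0,0,0,-1],[0.7,-3.3,0,0,0,0,-1],[0.7,-3.3,0,0,0,0,-1],[0.7,-3.3,0,0,0,0,-1],[0.7,-3.3,0,0,0,0,-1],[0.7,-3.3,0,0,0,0,-1],[0.7,-3.3,0,0,0,0,-1],[0.7,-3.3,0,0,0,0,-1],[0.7,-3.3,0,0,0,0,-1],[0.7,-3.3,0,0,0,0,-1],[0.7,-3.3,0,0,0,0,-1],[0,0,0,0,0,0,-1],[0,0,0,0,0,0,-1],[0,0,0,0,0,0,-1]]}}

```text
time: 4.57
tool_pos: [0.4973, 0.0888, 0.1224]
tool_rot: [0.0, 0.996, 0.089, -0.0]
contact_force: [0.3, -0.1, -0.7]
gripper_width: 0.543
grasp_force: 63.6
```

Run:
```python
from h import *
to([.5476,.0979,.054])
f=manip.grab_frame("wrist"); cv2.imwrite("pics/w2.png",f["img"]); pickle.dump(f,open("w2.pkl","wb"))
```

```text
yaw 10.25 pos [0.4973 0.0888 0.1224] shift cm [5.11 0.   6.84]
```

View pics/w2.png

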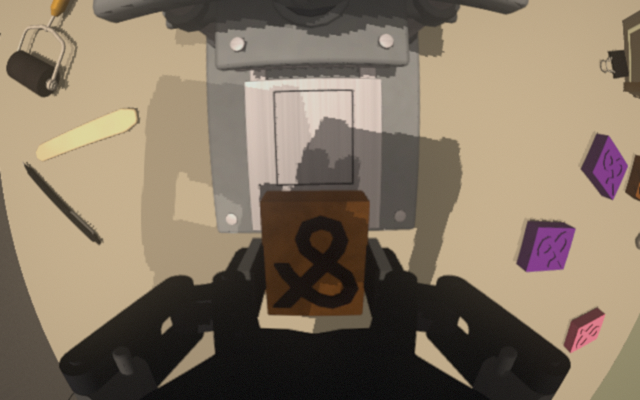

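The block is held upright and square, with its top face at (262..368, 199..315). The bed outline corners are (274,91), (352,90), (353,183) and (277,184).

Run:
```python
from h import *
f=pickle.load(open("w2.pkl","rb"))
def oz(u,z):
    o,d=wray(f,u); return (o+d*(z-o[2])/d[2])[:2]
C=np.array([oz(u,.03) for u in [(274,91),(352,90),(353,183),(277,184)]]); v=C[0]+C[1]-C[2]-C[3]; w=C[0]+C[3]-C[1]-C[2]
print("mark",C.mean(0).round(4),np.linalg.norm(v)/2,np.linalg.norm(w)/2,np.degrees(np.arctan2(v[1],v[0])))
B=np.array([oz(u,.1195) for u in [(262,199),(368,199),(363,315),(267,315)]]); v=B[0]+B[1]-B[2]-B[3]; w=B[0]+B[3]-B[1]-B[2]
print("block",B.mean(0).round(4),np.linalg.norm(v)/2,np.linalg.norm(w)/2,np.degrees(np.arctan2(v[1],v[0])))
to([*(C.mean(0)),.054])
```

```text
mark [0.5488 0.0978] 0.0655295547553835 0.053755329864525206 11.405834701852221
block [0.4997 0.0885] 0.05947418407329264 0.04616466368511815 10.231436010066995
yaw 10.18 pos [0.4975 0.0883 0.1224] shift cm [ 5.22 -0.03  6.84]
```

Request:
{"method": "move_arm", "body": {"rows": [[1.5,0,0,0,0,-0.5,-1],[2,0,0.5,0,0,0,-1],[1.5,0,1,0,0,0,-1],[0,0,1.5,0,0,0,-1],[0,0,1.5,0,0,0,-1],[0,0,1.2,0,0,0,-1],[0,0,0.6,0,0,0,-1],[0,0,0.3,0,0,0,-1],[0,0,0.1,0,0,0,-1],[0,0,0,0,0,0,-1]]}}

```text
time: 5.45
tool_pos: [0.547, 0.0978, 0.0557]
tool_rot: [0.0, 0.996, 0.093, 0.0]
contact_force: [0.2, 0.3, -0.5]
gripper_width: 0.545
grasp_force: 63.6
```

Request:
{"method": "move_arm", "body": {"rows": [[0,0,0.12,0,0,0,-1],[0,0,0,0,0,0,-1],[0,0,0,0,0,0,0.2],[0,0,0,0,0,0,0.4],[0,0,0,0,0,0,0.5],[0,0,0,0,0,0,0.5],[0,0,0,0,0,0,0.5],[0,0,0,0,0,0,0.5],[0,0,-1.0,0,0,0,0.5],[0,0,-2.0,0,0,0,0.5],[-1,0,-3.0,0,0,0,0.5],[-3,0,-2,0,0,0,0.5],[-3,0,0,0,0,0,0.5],[-3,0,0,0,0,0,0.5],[-1.5,0,0,0,0,0,0],[0,0,0,0,0,0,-0.5],[0,0,0,0,0,0,-1],[0,0,0,0,0,0,-1]]}}

```text
time: 6.95
tool_pos: [0.4348, 0.0768, 0.135]
tool_rot: [0.0, 0.996, 0.093, 0.001]
contact_force: [0.2, -0.9, -0.2]
gripper_width: 0.184
grasp_force: 0.0
```

Run:
```python
from h import *
f=manip.grab_frame("wrist"); cv2.imwrite("pics/w3.png",f["img"]); pickle.dump(f,open("w3.pkl","wb"))
to([.4743,.0844,.035])
```

```text
yaw 10.71 pos [0.4349 0.0768 0.1348] shift cm [ 4.   -0.02  9.99]
```

View pics/w3.png

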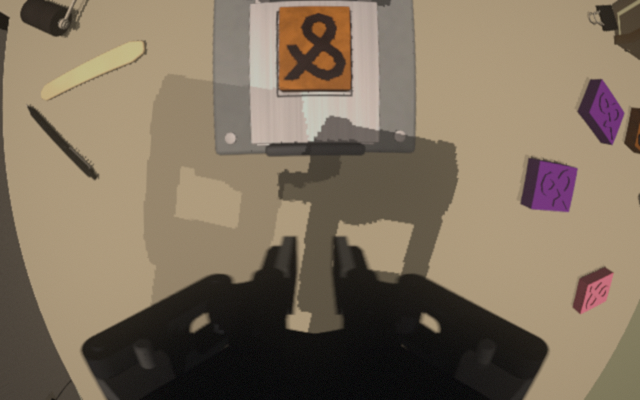

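The block lies square in the outline at (315,50), and the lip front is at (315,150). Closing the fingers and going down in front of the lip.

Request:
{"method": "move_arm", "body": {"rows": [[0,0,2.5,0,0,0,-1],[0,0,2.5,0,0,0,-1],[0,0,2.5,0,0,0,-1],[0,0,1.5,0,0,0,-1],[0.8,0,0,0,0,0,-1],[0.8,0,0,0,0,0,-1],[0.4,0,0,0,0,0,-1],[0.4,0,0,0,0,0,-1],[0.4,0,0,0,0,0,-1],[0.4,0,0,0,0,0,-1],[0.5,0,0,0,0,0,-1],[0.6,0,0,0,0,0,-1],[0.6,0,0,0,0,0,-1],[0.6,0,0,0,0,0,-1],[0.6,0,0,0,0,0,-1],[0.6,0,0,0,0,0,-1],[0.6,0,0,0,0,0,-1],[0,0,0,0,0,0,-1]]}}

```text
time: 8.5
tool_pos: [0.5071, 0.0904, 0.0443]
tool_rot: [0.0, 0.996, 0.093, 0.001]
contact_force: [-0.2, 0.0, -0.1]
gripper_width: 0.001
grasp_force: 0.0
```

Request:
{"method": "move_arm", "body": {"rows": [[0.5,0,0,0,0,0,-1],[0.5,0,0,0,0,0,-1],[0.5,0,0,0,0,0,-1]]}}

```text
time: 8.75
tool_pos: [0.5203, 0.0931, 0.0439]
tool_rot: [-0.0, 0.996, 0.093, -0.0]
contact_force: [-4.3, -0.9, 0.8]
gripper_width: -0.001
grasp_force: 1.5
```

Run:
```python
from h import *
f=manip.grab_frame("wrist"); cv2.imwrite("pics/w4.png",f["img"])
```

```text
(no output)
```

View pics/w4.png

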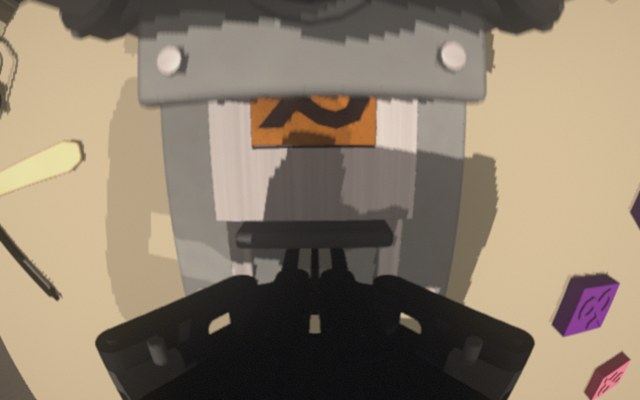

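The bed is moving: 4.4 N, with the block's front half at (313,122) disappearing under the platen. I'll go on until the stop.

Request:
{"method": "move_arm", "body": {"rows": [[0.5,0,0,0,0,0,-1],[0.5,0,0,0,0,0,-1],[0.4,0,0,0,0,0,-1],[0.3,0,0,0,0,0,-1]]}}

```text
time: 9.13
tool_pos: [0.5373, 0.0964, 0.044]
tool_rot: [-0.0, 0.996, 0.093, -0.0]
contact_force: [-2.8, 0.1, 1.7]
gripper_width: 0.001
grasp_force: 1.4
```

Request:
{"method": "move_arm", "body": {"rows": [[0.3,0,0,0,0,0,-1],[0.3,0,0,0,0,0,-1]]}}

```text
time: 9.3
tool_pos: [0.5429, 0.0975, 0.044]
tool_rot: [-0.0, 0.996, 0.093, -0.0]
contact_force: [-2.6, 1.1, -0.4]
gripper_width: 0.001
grasp_force: 1.4
```

Request:
{"method": "move_arm", "body": {"rows": [[0.25,0,0,0,0,0,-1],[0.25,0,0,0,0,0,-1]]}}

```text
time: 9.47
tool_pos: [0.5451, 0.098, 0.0438]
tool_rot: [0.0, 0.996, 0.094, -0.005]
contact_force: [-20.3, -3.7, 15.7]
gripper_width: -0.0
grasp_force: 10.5
```

Request:
{"method": "move_arm", "body": {"rows": [[0.25,0,0,0,0,0,-1],[0.25,0,0,0,0,0,-1]]}}

```text
time: 9.63
tool_pos: [0.5453, 0.0981, 0.0431]
tool_rot: [0.001, 0.996, 0.094, -0.011]
contact_force: [-36.0, -6.7, 25.6]
gripper_width: 0.0
grasp_force: 18.7
```

Request:
{"method": "move_arm", "body": {"rows": [[0.2,0,0,0,0,0,-1],[0.2,0,0,0,0,0,-1]]}}

```text
time: 9.8
tool_pos: [0.5454, 0.0981, 0.0429]
tool_rot: [0.001, 0.995, 0.094, -0.017]
contact_force: [-51.3, -9.7, 39.6]
gripper_width: -0.0
grasp_force: 26.4
```

The bed is at its stop: the pose no longer advances and the force rises to 51 N. This puts the screw at about (0.631,0.114) and the shaft at about (0.639,0.070), 45 mm from the measured knob, which agrees with the description. Backing off and rising to the knob.

Request:
{"method": "move_arm", "body": {"rows": [[-1.5,0,0,0,0,0,-1],[-2.5,0,0,0,0,0,-1],[-2.5,0,0,0,0,0,-1],[0,0,-3,0,0,0,-0.5],[0,0,-3.5,0,0,0,0],[0,0,-3.5,0,0,0,0.1],[0,0,-3.5,0,0,0,0.1],[0,0,-3.5,0,0,0,0.1],[0,0,-3.5,0,0,0,0.1],[0,0,-3.5,0,0,0,0.1],[0,0,-3,0,0,0,0.1],[3,0,0,0,0,0,0.1],[3,0,0,0,0,0,0.1],[2,0,0,0,0,0,0.1],[0,0,0,0,0,0,0.1],[0,0,0,0,0,0,0.1]]}}

```text
time: 11.13
tool_pos: [0.5722, 0.1027, 0.3141]
tool_rot: [0.0, 0.996, 0.093, 0.0]
contact_force: [0.1, -0.2, -1.0]
gripper_width: 0.554
grasp_force: 0.0
```

Run:
```python
from h import *
f=manip.grab_frame("wrist"); cv2.imwrite("pics/w5.png",f["img"]); pickle.dump(f,open("w5.pkl","wb"))
to([.6825,.0585,.242])
M=manip.grab_frame("top"); pickle.dump(M,open("t5.pkl","wb"))
m=cv2.morphologyEx(cv2.inRange(cv2.cvtColor(f["img"],cv2.COLOR_BGR2HSV),(5,90,50),(18,255,255)),3,np.ones((5,5)))
for c in cv2.findContours(m,0,1)[0]:
    if cv2.contourArea(c)>100:
        (u,r)=cv2.minEnclosingCircle(c); o,d=wray(f,u); print(np.round(u,1),r,(o+d*(.25-o[2])/d[2]).round(4))
```

```text
yaw 10.7 pos [0.5716 0.1026 0.3141] shift cm [10.08  6.39  7.22]
[548.  199.5] 16.77060890197754 [ 0.621  -0.0733  0.25  ]
[194.9 168.9] 10.618721008300781 [0.5933 0.1839 0.25  ]
[ 83.5 201.5] 132.65943908691406 [0.5531 0.28   0.25  ]
[416.   70.5] 26.19647216796875 [0.6794 0.0589 0.25  ]
[157.   60.5] 35.387245178222656 [0.6602 0.2222 0.25  ]
[639.   51.5] 26.500099182128906 [ 0.7925 -0.1775  0.25  ]
[562.5  75. ] 78.90035247802734 [ 0.7179 -0.0613  0.25  ]
```

View pics/w5.png

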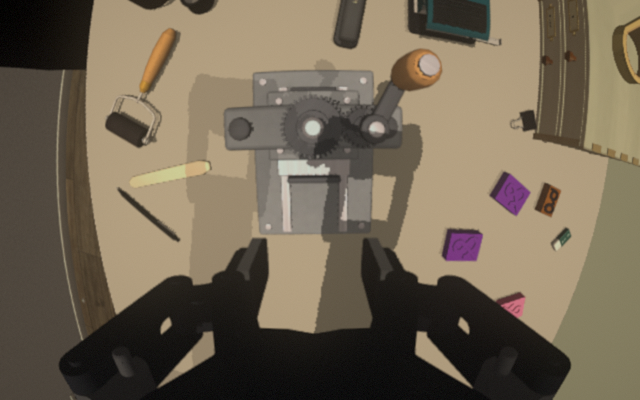

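The picture shows the knob with its metal cap at (430,66), the shaft cap at (377,127) and the screw cap at (312,128). The bed is home, with its front end at the press front edge.

Run:
```python
from h import *
f=pickle.load(open("w5.pkl","rb"));t=pickle.load(open("f0.pkl","rb"))["top"]
def oz(u,z):
    o,d=wray(f,u); return (o+d*(z-o[2])/d[2]).round(4)
print("knob cap",oz((430,66),.267),onz(t,(170+(612-380)/4,100+71/4),.267))
def cr(u,v):
    c1,d1=wray(f,u);c2,d2=ray(t,v); s=np.linalg.lstsq(np.c_[d1,-d2],c2-c1,rcond=None)[0]
    p,q=c1+d1*s[0],c2+d2*s[1]; return ((p+q)/2).round(4),np.linalg.norm(p-q)
print("knobcap",cr((430,66),(170+232/4,100+71/4)))
print("shaft",cr((377,127),(225.5,144.5)))
print("screw",cr((312,128),(170+153/4,100+207/4)))
```

```text
knob cap [0.6805 0.0562 0.267 ] [0.68204491 0.05823962 0.267     ]
knobcap (array([0.6801, 0.0574, 0.2709]), np.float64(0.0011882229277572795))
shaft (array([0.6386, 0.0705, 0.2197]), np.float64(0.0018212814112611511))
screw (array([0.6286, 0.1147, 0.1912]), np.float64(0.00015908834472055353))
```

Request:
{"method": "move_arm", "body": {"rows": [[2.5,1.6,0,0,0,0,0.1],[2.5,1.6,0,0,0,0,0.1],[2.5,1.6,0,0,0,0,0.1],[2.44,1.67,0,0,0,0,0.1],[0,0,0,0,0,0,0.1],[0,0,2,0,0,0,0.1],[0,0,2,0,0,0,0.1],[0,0,1.8,0,0,0,0.1],[0,0,1.0,0,0,0,0.1],[0,0,0,0,0,0,0.1]]}}

```text
time: 12.07
tool_pos: [0.6788, 0.0578, 0.243]
tool_rot: [-0.0, 0.996, 0.093, -0.003]
contact_force: [-0.9, 0.3, -0.2]
gripper_width: 0.549
grasp_force: 0.0
```

Request:
{"method": "move_arm", "body": {"rows": [[0,0,0,0,0,0,-0.3],[0,0,0,0,0,0,-0.5],[0,0,0,0,0,0,-1],[0,0,0,0,0,0,-1],[0,0,0,0,0,0,-1],[0,0,0,0,0,0,-1]]}}

```text
time: 12.57
tool_pos: [0.6813, 0.0579, 0.2482]
tool_rot: [-0.0, 0.996, 0.093, 0.001]
contact_force: [-3.6, 1.6, 6.2]
gripper_width: 0.278
grasp_force: 59.9
```

```bash
cat >> h.py <<'E'
def circ(a0,step,n,r=4.5):   # tool-frame rows: angle of knob from tool x toward left, deg, clockwise
    a=np.radians(a0-step*np.arange(n+1)); d=np.c_[np.diff(r*np.cos(a)),-np.diff(r*np.sin(a))].round(2)
    print([[x,y] for x,y in d.tolist()], d.sum(0))
E
python3 - <<'E'
from h import *
to([.6388,.0702,.242]); circ(-27,6,18); circ(-135,6,18);circ(-243,6,18)
E
```

```text
yaw 10.72 pos [0.6813 0.0579 0.2482] shift cm [-3.95 -2.    0.61]
[[-0.24, 0.41], [-0.28, 0.38], [-0.32, 0.35], [-0.35, 0.32], [-0.38, 0.28], [-0.41, 0.24], [-0.43, 0.19], [-0.45, 0.15], [-0.46, 0.1], [-0.47, 0.05], [-0.47, -0.0], [-0.47, -0.05], [-0.46, -0.1], [-0.45, -0.15], [-0.43, -0.19], [-0.41, -0.24], [-0.38, -0.28], [-0.35, -0.32]] [-7.21  1.14]
[[-0.32, -0.35], [-0.28, -0.38], [-0.24, -0.41], [-0.19, -0.43], [-0.15, -0.45], [-0.1, -0.46], [-0.05, -0.47], [0.0, -0.47], [0.05, -0.47], [0.1, -0.46], [0.15, -0.45], [0.19, -0.43], [0.24, -0.41], [0.28, -0.38], [0.32, -0.35], [0.35, -0.32], [0.38, -0.28], [0.41, -0.24]] [ 1.14 -7.21]
[[0.43, -0.19], [0.45, -0.15], [0.46, -0.1], [0.47, -0.05], [0.47, -0.0], [0.47, 0.05], [0.46, 0.1], [0.45, 0.15], [0.43, 0.19], [0.41, 0.24], [0.38, 0.28], [0.35, 0.32], [0.32, 0.35], [0.28, 0.38], [0.24, 0.41], [0.19, 0.43], [0.15, 0.45], [0.1, 0.46]] [6.51 3.32]
```

Request:
{"method": "move_arm", "body": {"rows": [[-0.24,0.41,0,0,0,0,-1],[-0.28,0.38,0,0,0,0,-1],[-0.32,0.35,0,0,0,0,-1],[-0.35,0.32,0,0,0,0,-1],[-0.38,0.28,0,0,0,0,-1],[-0.41,0.24,0,0,0,0,-1]]}}

```text
time: 13.07
tool_pos: [0.6671, 0.0364, 0.2482]
tool_rot: [-0.002, 0.996, 0.094, 0.004]
contact_force: [3.2, 6.9, 3.2]
gripper_width: 0.275
grasp_force: 59.7
```

```bash
cat >> h.py <<'E'
def crank(c=(.6388,.0702)):
    s=manip.state(); p=s["tool_pos"][:2]-c; r=np.linalg.norm(p); u=p/r; M,y=yawdeg(); tl=np.array([u[1],-u[0]]) # clockwise tangent
    F=-s["contact_force"][:2]; print("t",round(s["time"],2),"alpha",round(np.degrees(np.arctan2(u[1],u[0]))-y,1),"r",round(r*1000,1),"z",s["tool_pos"][2].round(4),"Ftan",(F@tl).round(2),"Frad",(F@u).round(2),"Fz",s["contact_force"][2].round(1),"yaw",y.round(2))
E
python3 -c "
from h import *
crank()"
```

```text
t 13.07 alpha -60.8 r 44.1 z 0.2482 Ftan 6.89 Frad 3.22 Fz 3.2 yaw 10.77
```

Request:
{"method": "move_arm", "body": {"rows": [[-0.43,0.19,0,0,0,0,-1],[-0.45,0.15,0,0,0,0,-1],[-0.46,0.1,0,0,0,0,-1],[-0.47,0.05,0,0,0,0,-1],[-0.47,0,0,0,0,0,-1],[-0.47,-0.05,0,0,0,0,-1],[-0.46,-0.1,0,0,0,0,-1],[-0.45,-0.15,0,0,0,0,-1],[-0.43,-0.19,0,0,0,0,-1]]}}

```text
time: 13.82
tool_pos: [0.6279, 0.027, 0.2482]
tool_rot: [0.0, 0.996, 0.093, 0.005]
contact_force: [8.8, 1.3, 1.5]
gripper_width: 0.267
grasp_force: 59.4
```

```bash
python3 -c "
from h import *
crank()"
```

```text
t 13.82 alpha -114.9 r 44.5 z 0.2482 Ftan 8.23 Frad 3.43 Fz 1.5 yaw 10.71
```

Request:
{"method": "move_arm", "body": {"rows": [[-0.41,-0.24,0,0,0,0,-1],[-0.38,-0.28,0,0,0,0,-1],[-0.35,-0.32,0,0,0,0,-1],[-0.32,-0.35,0,0,0,0,-1],[-0.28,-0.38,0,0,0,0,-1],[-0.24,-0.41,0,0,0,0,-1]]}}

```text
time: 14.32
tool_pos: [0.6045, 0.041, 0.2482]
tool_rot: [0.002, 0.996, 0.093, 0.004]
contact_force: [6.9, -4.3, 2.0]
gripper_width: 0.271
grasp_force: 59.6
```

```bash
python3 -c "
from h import *
crank()"
```

```text
t 14.32 alpha -150.2 r 45.0 z 0.2482 Ftan 7.79 Frad 2.47 Fz 2.0 yaw 10.65
```

Request:
{"method": "move_arm", "body": {"rows": [[-0.19,-0.43,0,0,0,0,-1],[-0.15,-0.45,0,0,0,0,-1],[-0.1,-0.46,0,0,0,0,-1]]}}

```text
time: 14.57
tool_pos: [0.5971, 0.0526, 0.2482]
tool_rot: [0.003, 0.996, 0.093, 0.003]
contact_force: [2.8, -7.0, 4.1]
gripper_width: 0.265
grasp_force: 59.8
```

```bash
python3 -c "
from h import *
crank()"
```

```text
t 14.57 alpha -167.7 r 45.3 z 0.2482 Ftan 7.57 Frad -0.18 Fz 4.1 yaw 10.63
```

Request:
{"method": "move_arm", "body": {"rows": [[-0.05,-0.47,0,0,0,0,-1],[0,-0.47,0,0,0,0,-1],[0.05,-0.47,0,0,0,0,-1],[0.1,-0.46,0,0,0,0,-1]]}}

```text
time: 14.9
tool_pos: [0.5933, 0.0709, 0.2482]
tool_rot: [0.003, 0.996, 0.093, 0.001]
contact_force: [-4.0, -7.8, 6.7]
gripper_width: 0.27
grasp_force: 60.1
```

```bash
python3 -c "
from h import *
crank()"
```

```text
t 14.9 alpha 168.5 r 45.6 z 0.2482 Ftan 7.87 Frad -3.89 Fz 6.7 yaw 10.62
```

Request:
{"method": "move_arm", "body": {"rows": [[0.15,-0.45,0,0,0,0,-1],[0.19,-0.43,0,0,0,0,-1],[0.24,-0.41,0,0,0,0,-1],[0.28,-0.38,0,0,0,0,-1]]}}

```text
time: 15.23
tool_pos: [0.5975, 0.0899, 0.2481]
tool_rot: [0.002, 0.996, 0.093, -0.001]
contact_force: [-8.0, -4.7, 8.0]
gripper_width: 0.27
grasp_force: 60.3
```

```bash
python3 -c "
from h import *
crank()"
```

```text
t 15.23 alpha 143.9 r 45.8 z 0.2481 Ftan 7.65 Frad -5.21 Fz 8.0 yaw 10.65
```

Request:
{"method": "move_arm", "body": {"rows": [[0.25,-0.4,0,0,0,0,-1],[0.33,-0.35,0,0,0,0,-1],[0.38,-0.28,0,0,0,0,-1],[0.41,-0.24,0,0,0,0,-1]]}}

```text
time: 15.57
tool_pos: [0.609, 0.1053, 0.2481]
tool_rot: [0.002, 0.996, 0.093, -0.0]
contact_force: [-6.7, -3.9, 8.7]
gripper_width: 0.274
grasp_force: 60.3
```

```bash
python3 -c "
from h import *
crank((.638,.0707))"
```

```text
t 15.57 alpha 119.4 r 45.1 z 0.2481 Ftan 7.66 Frad -1.31 Fz 8.7 yaw 10.67
```

Request:
{"method": "move_arm", "body": {"rows": [[0.43,-0.19,0,0,0,0,-1],[0.45,-0.15,0,0,0,0,-1],[0.46,-0.1,0,0,0,0,-1],[0.47,-0.05,0,0,0,0,-1]]}}

```text
time: 15.9
tool_pos: [0.6256, 0.1142, 0.2482]
tool_rot: [0.001, 0.996, 0.093, -0.001]
contact_force: [-7.1, -1.2, 7.5]
gripper_width: 0.271
grasp_force: 60.3
```

```bash
python3 -c "
from h import *
crank((.638,.0707))"
```

```text
t 15.9 alpha 95.2 r 45.2 z 0.2482 Ftan 7.19 Frad -0.8 Fz 7.5 yaw 10.7
```

Request:
{"method": "move_arm", "body": {"rows": [[0.47,0,0,0,0,0,-1],[0.47,0.05,0,0,0,0,-1]]}}

```text
time: 16.07
tool_pos: [0.6349, 0.1159, 0.2481]
tool_rot: [0.0, 0.996, 0.093, -0.001]
contact_force: [-7.9, 0.2, 8.4]
gripper_width: 0.272
grasp_force: 60.3
```

```bash
python3 -c "
from h import *
crank((.638,.0707))"
```

```text
t 16.07 alpha 83.2 r 45.3 z 0.2481 Ftan 7.84 Frad -0.72 Fz 8.4 yaw 10.71
```

Request:
{"method": "move_arm", "body": {"rows": [[0.46,0.1,0,0,0,0,-1],[0.45,0.15,0,0,0,0,-1],[0.43,0.19,0,0,0,0,-1],[0.41,0.24,0,0,0,0,-1]]}}

```text
time: 16.4
tool_pos: [0.6528, 0.1135, 0.2481]
tool_rot: [-0.001, 0.996, 0.094, -0.001]
contact_force: [-9.9, 3.4, 8.4]
gripper_width: 0.271
grasp_force: 60.4
```

```bash
python3 -c "
from h import *
crank((.638,.0707))"
```

```text
t 16.4 alpha 60.1 r 45.3 z 0.2481 Ftan 10.51 Frad 0.03 Fz 8.4 yaw 10.75
```

The load is rising (10.5 N against about 7.6 N free), so the type was met near alpha 83°. From here, short slow steps.

Request:
{"method": "move_arm", "body": {"rows": [[0.13,0.08,0,0,0,0,-1],[0.13,0.08,0,0,0,0,-1],[0.13,0.08,0,0,0,0,-1]]}}

```text
time: 16.65
tool_pos: [0.6568, 0.112, 0.2481]
tool_rot: [-0.001, 0.996, 0.094, -0.001]
contact_force: [-10.7, 2.5, 9.5]
gripper_width: 0.271
grasp_force: 60.4
```

```bash
python3 -c "
from h import *
crank((.638,.0707))"
```

```text
t 16.65 alpha 54.7 r 45.4 z 0.2481 Ftan 10.74 Frad 2.15 Fz 9.5 yaw 10.75
```

Request:
{"method": "move_arm", "body": {"rows": [[0.11,0.12,0,0,0,0,-1],[0.11,0.12,0,0,0,0,-1],[0.11,0.12,0,0,0,0,-1]]}}

```text
time: 16.9
tool_pos: [0.6607, 0.1099, 0.2481]
tool_rot: [-0.002, 0.996, 0.094, -0.001]
contact_force: [-10.4, 5.7, 9.3]
gripper_width: 0.268
grasp_force: 60.3
```

```bash
python3 -c "
from h import *
crank((.638,.0707))"
```

```text
t 16.9 alpha 49.1 r 45.3 z 0.2481 Ftan 11.89 Frad 0.3 Fz 9.3 yaw 10.78
```

Request:
{"method": "move_arm", "body": {"rows": [[0.1,0.1,0,0,0,0,-1],[0.1,0.11,0,0,0,0,-1],[0.09,0.11,0,0,0,0,-1]]}}

```text
time: 17.15
tool_pos: [0.6641, 0.1077, 0.2481]
tool_rot: [-0.002, 0.996, 0.094, -0.001]
contact_force: [-10.2, 6.7, 7.8]
gripper_width: 0.267
grasp_force: 60.3
```

```bash
python3 -c "
from h import *
crank((.638,.0707))"
```

```text
t 17.15 alpha 44.0 r 45.3 z 0.2481 Ftan 12.16 Frad 0.43 Fz 7.8 yaw 10.79
```

+4.5 N over free, about 41° past touch, which is about 85 N on the type. Easing off the tension, releasing and lifting.

Request:
{"method": "move_arm", "body": {"rows": [[-0.1,-0.1,0,0,0,0,-1],[-0.05,-0.06,0,0,0,0,-1],[0,0,0,0,0,0,-0.3],[0,0,0,0,0,0,0],[0,0,0,0,0,0,0.1],[0,0,0,0,0,0,0.1],[0,0,0,0,0,0,0.1]]}}

```text
time: 17.73
tool_pos: [0.6636, 0.1064, 0.2457]
tool_rot: [0.0, 0.996, 0.093, -0.0]
contact_force: [0.4, 0.8, 0.1]
gripper_width: 0.55
grasp_force: 0.0
```

```bash
python3 -c "
from h import *
crank((.638,.0707))"
```

```text
t 17.73 alpha 43.7 r 43.9 z 0.2457 Ftan 0.19 Frad -0.91 Fz 0.1 yaw 10.69
```

Request:
{"method": "move_arm", "body": {"rows": [[0,0,-1,0,0,0,0.1],[0,0,-2,0,0,0,0.1],[0,0,-2,0,0,0,0.1],[0,0,-2,0,0,0,0.1],[0,0,-2,0,0,0,0.1],[-3,0,0,0,0,0,0.1],[-3,0,0,0,0,0,0.1],[-3,0,0,0,0,0,0.1],[-3,0,0,0,0,0,0.1],[0,0,0,0,0,0,0.1],[0,0,0,0,0,0,0.1]]}}

```text
time: 18.65
tool_pos: [0.545, 0.0843, 0.3372]
tool_rot: [0.0, 0.996, 0.093, 0.001]
contact_force: [0.7, -0.4, 0.5]
gripper_width: 0.548
grasp_force: 0.0
```

Run:
```python
from h import *
f=manip.grab_frame("wrist"); cv2.imwrite("pics/w6.png",f["img"])
o=lambda u,z:(lambda c,d:(c+d*(z-c[2])/d[2]).round(4))(*wray(f,u))
m=cv2.morphologyEx(cv2.inRange(cv2.cvtColor(f["img"],cv2.COLOR_BGR2HSV),(5,90,50),(18,255,255)),3,np.ones((5,5)))
for c in cv2.findContours(m,0,1)[0]:
    if cv2.contourArea(c)>100:
        (u,r)=cv2.minEnclosingCircle(c); p=o(u,.25); print(np.round(u,1),r,p,np.degrees(np.arctan2(p[1]-.0707,p[0]-.638))-10.75)
```

```text
[537.5 180. ] 16.37843894958496 [ 0.6054 -0.0952  0.25  ] -111.86719713721152
[196.6 147.5] 10.019612312316895 [0.5763 0.1746 0.25  ] 109.95354473262677
[ 82.5 199. ] 135.20828247070312 [0.5176 0.2834 0.25  ] 108.76226839779694
[312.8  38.8] 21.39455795288086 [0.6633 0.107  0.25  ] 44.374671655397826
[156.1  45.3] 33.32726287841797 [0.6476 0.2207 0.25  ] 75.58806442448022
[630.5  28.6] 29.872278213500977 [ 0.8038 -0.2131  0.25  ] -70.45591943193142
[569.  70.] 82.68020629882812 [ 0.7088 -0.1094  0.25  ] -79.2894691641464
```

View pics/w6.png

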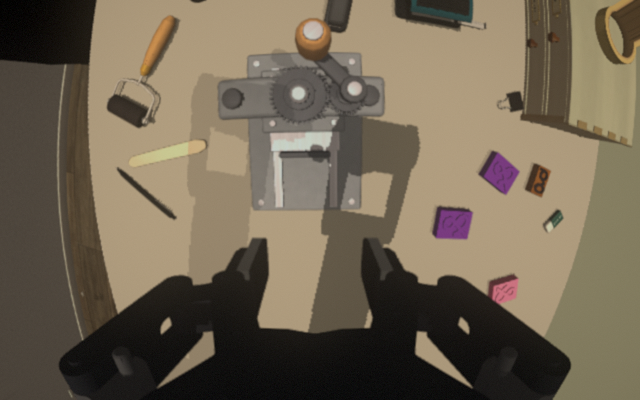

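The knob at (313,36) stayed at 44°, the bed is home, the bystanders are unmoved and the arm is clear. Handing in.

```bash
python3 -c "
from plant import manip
print(manip.job_done())"
```

```text
the job is handed in; nothing more can be done
None
```

I handed the job in at about 19 s with no verdict returned: the larger block is square in the outline, the bed is home, and the press is closed on the type at about +4.5 N handle load (roughly 85 N, estimated from crank load and angle).

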